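# Draw the spent cartridge out of the water filter with the hook

## Robot

A 6-joint arm with a two-finger parallel gripper is mounted at the origin on a cart in front of the work surface, level with it; the furniture and walls round the work are solid. World frame = base frame: x ahead of the robot, y to its left, z up, the work surface at z = 0. Lengths are in m, angles in rad, forces in N, time in s.
With the tool pointing down it reaches from about 0.3 to 0.75 m from the base axis. Payload 8.5 kg.
Tool frame: the origin (TCP) lies at the very end of the fingers, on their centre line; the grasp point (between the pads) lies env.tcp_to_grasp behind it (env.tcp_to_grasp is the distance from the TCP to the grasp point, in m); z points along the fingers, y is the direction in which the jaws open and shut (so a half turn about z gives the same grasp; the last joint's range is limited). The gripper opens to 85 mm and grips with 20 to 120 N. Pads are 22 mm wide; open, the fingers measure 114 mm over their backs; the gripper's body (76 mm by 85 mm) begins 54 mm behind the grasp point. The pads swing forward as they close: fully open they stand 13 mm farther back than shut.
Start: joints at [-1.436, 0.381, 1.297, -0, 1.464, -0.215], TCP at [0.188, -0.517, 0.198] pointing down, gripper open.
Joint ranges: [-3.11, 3.11], [-0.89, 2.33], [0.22, 2.48], [-1.42, 4.56], [0.17, 2.85], [-2.88, 2.88]. Speed limits (rad/s): [2.39, 2.39, 3.14, 3.14, 3.14, 3.14].

## Interface

Orientations are given as a unit quaternion [w, x, y, z].
In Python, from workcell import env gives the robot as it stands.
- The arm moves only by the tool apply_moves, never from a script. Its argument "motion" is a list that holds one entry, the list of rows, each a list of 5 numbers: the opening, from -1 (shut) to 1 (fully open), so that 0 is half open, then the shift along the tool's x, y, z in cm, then the turn about the tool's z in degrees. In form: [[[claw, dx, dy, dz, roll], ...]]. A call has exactly 8 rows; each row shifts and turns the pose as measured when the row begins, along the tool's axes as they then stand; what a row does not reach is not made up. A row lasts 1/12 s, in which the tool goes at most 41.7 mm and 7.16 degrees, less where a joint would pass 70% of its speed; a pose out of reach is approached as far as the arm can. A call with a gripper value outside its range is refused whole. The fingers move at their own pace and stop on an object; "grip_force" is the grip in N (left out, the last holds). Time passes only in rows, so rows that do not move let the fingers close, or fill a call up. It gives the time, the measured TCP pose, the force and the opening at its end, in the units of the state.
- env.observe(): the state, without advancing time (a new reading comes with each control period).
- env.get_image(name): name is "scene" or "top" or "wrist"; returns a dict with "color" (420x560x3 uint8, red, green, blue), "fx", "fy", "cx", "cy" (pixels), "R" (3x3) and "t" (3): a world point X has camera coordinates R X + t; the wrist camera has in their place "hand_eye" (4x4, takes a point from camera to tool coordinates, whose origin is the TCP and whose axes are the flange's). Camera axes: x right, y down, z forward; pixel columns grow to the right and rows downward; lengths in m; the calibration is good to about 2 mm. The wrist camera is an equidistant fisheye: a pixel r from the principal point sees the ray r / f radians off the axis. A picture is of the moment at which its call begins: read the wrist's pose just before it. There is no depth.
- env.finish_job(): hands the job in, once; it reports no verdict.
Trained networks look in a picture, given as the dict that the camera call returned (one of the last four; its "shot" number tells which), for a name from the list of things; names that differ only in an ending like _2 or _b are one class to them, and where a whole thing is asked for, a point or a joint stands for the part that bears it (a point fixed in the world has none). Each returns a list of dicts, best first, with "score" (0 to 1); they miss things now and then, are a little off and sometimes report something else, mostly with a low value. They report only what shows in the picture. A call takes as long as a camera call. They do not tell look-alikes from the thing itself.
- env.boxes_of(picture, query): "box" ([left, top, right, bottom] in pixels, round what is visible of it).
The state is a dict: "clock": time; "qpos": joint angles; "dq": joint speeds; "tau": joint torques, N m; "tcp_pos": TCP position; "orientation": TCP orientation; "ft_force": force on the tool from outside, world axes, zero at the start; "wrist_torque": the same for the moment, N m; "grip_width": finger opening in m.
Only numpy, scipy, OpenCV 4.12 (cv2) and the standard library are available. Lean on these libraries where they do the work, as an engineer would, in place of code of your own. Each camera call takes 0.05 s, during which the arm holds its last target. There are 200 camera calls.

## Task

The worktop water filter is open and its spent cartridge sits deep in the bore, gripped by a rubber seal. Take the drawing hook from its stand, thread it through the cartridge's pull ring and draw the cartridge out, then stand it upright in the drip tray and put the hook back in its stand. Work gently: feel for the ring without pressing hard on the cartridge or the housing, do not drop the cartridge or touch the foul thing with the fingers, and leave the fresh cartridge, the cap, the jars and the tin where they are.

Things in the scene. Friction and masses are not known exactly. Their poses are not given: they have to be found in the camera images.
- filter_housing: open water filter, fixed: upright white cylinder 80 mm across on a dark foot 100 mm across, ports at its back. Origin: centre of the underside, z up. Round bore 54 mm across, floor 6 mm above the origin. Four sprung rubber seal lips, 27 to 34 mm above the origin, grip the cartridge: drag about 6 to 10 N over the first 28 mm of the draw, then none
- housing_mouth (a point): centre of the bore's mouth, level with the housing's rim, 130 mm above its origin; axes as the housing's
- cartridge: spent cartridge, standing on the bore's floor: white drum 49 mm across, 36 mm tall, about 0.13 kg. Origin: centre of its underside, z up. From the middle of its flat top rises a 6 mm threaded stem with a rigid pull ring; the stem does not move under the hook's forces
- stem_foot (a point): centre of the cartridge's flat top, where the stem comes out, 36 mm above its origin; axes as the cartridge's. Upright pull ring on the stem: 3 mm steel wire, 19 mm outside, 13 mm inside, in the plane of x and z (thread it along +y or -y). The ring's top stands 23.5 mm above this point plus 0 to 28 mm by which the stem happens to be screwed out: not measured, look or feel for it
- hook: drawing hook, standing handle up in its stand, 0.09 kg: 5 mm steel shank, J-shaped hook below, black handle. Origin: on the shank's axis, level with the hook's lowest point; z runs up the shank, x from the shank to the toe. Toe 12 mm from the shank (axis to axis; gap 7 mm), its tip 9.5 mm above the origin; inside of the bend 5 mm above the origin
- hook_grip (a point): point to grip from above, on the handle's axis 125 mm above the hook's origin; axes as the hook's. Handle 24 mm (x) by 16 mm (y, grip across this), from 99 to 159 mm above the hook's origin; below it a round guard 52 mm across (95 to 99 mm) and a taper plug 36 mm across (86 to 95 mm)
- hook_stand: hook's stand, fixed: upright open steel tube on a round foot 72 mm across; tube 42 mm inside, 50 mm outside, rim 115 mm above the origin, floor 4 mm. Origin: centre of the underside, z up. Hook at home: guard on the rim, hook's origin about on the tube's axis, 20 mm above the stand's origin, any yaw
- drip_tray: shallow open steel tray, 150 (x) by 120 (y) mm, rim 18 mm high, wall 3 mm, fixed. Origin: centre of its underside, z up; inner floor 3 mm above the origin
- fresh_cartridge: the fresh cartridge, same make, standing on the worktop near the filter; leave it alone
- housing_cap: the filter's screw cap, white, 85 mm across and 35 mm tall, lying on the worktop; leave it alone
- tin_small: small tin, 58 mm across, 72 mm tall; leave it alone
- spice_b: spice jar with a red cap, 47 mm wide, 97 mm tall; leave it alone
- jar_small: small jar with a grey lid, 58 mm across, 85 mm tall; leave it alone
There are look-alikes about, which are no part of the job. What is meant by the hook is not red, and is the larger of those in its own colour.

How it is judged:
On the way, in this order (a step that is already met when the one before it is completed fails the run):
1. the cartridge hangs on the hook, its underside clear above the housing's mouth (z of cartridge in the frame of filter_housing above 0.13 m and contact force between hook and cartridge above 0.3 N), for 0.2 s.
2. the cartridge stands upright in the drip tray, off the hook (z of cartridge in the frame of drip_tray below 0.008 m and horizontal distance between cartridge and drip_tray below 0.07 m and angle between cartridge's own z axis and vertical below 0.1 rad and contact force between hook and cartridge below 0.1 N), for 0.2 s.
At the end, for the whole second after the job is handed in: The cartridge stands upright (within 6 degrees) and still on the drip tray's floor; the hook is back in its stand with its guard down on the rim (within 6 mm) and upright (z of cartridge in the frame of drip_tray below 0.008 m and horizontal distance between cartridge and drip_tray below 0.07 m and angle between cartridge's own z axis and vertical below 0.1 rad and linear speed of each of cartridge, hook below 0.02 m/s and horizontal distance between hook and hook_stand below 0.015 m and z of hook in the frame of hook_stand between 0.015 and 0.026 m and angle between hook's own z axis and vertical below 0.12 rad); the robot touches nothing.
It fails at once if the hook presses or pulls on the cartridge or its ring with more than 15 N (contact force between hook and cartridge above 15 N).
It fails at once if the hook presses on the housing with more than 15 N (contact force between hook and filter_housing above 15 N).
It fails at once if the fingers touch the spent cartridge (contact force between the fingers and cartridge above 0.5 N).
It fails at once if the cartridge is dropped (moves faster than 0.5 m/s) (linear speed of cartridge above 0.5 m/s).
It fails at once if the fresh cartridge, the cap, a jar or the tin is pushed away by more than 20 mm (distance of any of fresh_cartridge, housing_cap, tin_small, spice_b, jar_small from where it was at the start of the episode above 0.02 m).
It also fails if it takes over 70 s, if anything falls off the work surface, if the arm or the gripper's body presses on something with over 40 N, if the wrist force passes 120 N, or if a joint passes its speed limit or range.

## Working session

There is one attempt and no reset: what is moved stays moved. The work goes in short steps, Python scripts to look and compute and a tool call to move; the robot and the scene stay as the last step left them, time stands still between calls to the robot, and variables do not carry over. Pictures are saved under pics/ and viewed, about 8 in all and at most 12, crops included, and the job is handed in when it is done.

Besides the shell and the picture viewer there is one more tool, called after ">>>" by a JSON object that holds its "method" and its "body". apply_moves: Moves the arm, as the interface text tells. Its arguments: {"type":"object","properties":{"motion":{"type":"array"},"grip_force":{"type":"number"}},"required":["motion"]}

```bash
mkdir -p pics; ls; cat > h.py <<'E'
from workcell import env
import numpy as np, cv2
from scipy.spatial.transform import Rotation as Ro
def save(p,n,crop=None,s=1):
    im=p["color"][...,::-1]
    if crop: l,t,r,b=crop; im=im[t:b,l:r]
    cv2.imwrite("pics/"+n,cv2.resize(im,None,fx=s,fy=s,interpolation=cv2.INTER_CUBIC))
def ray(p,u,v):
    d=np.array([(u-p["cx"])/p["fx"],(v-p["cy"])/p["fy"],1.]);R=np.array(p["R"]);t=np.array(p["t"])
    return -R.T@t, R.T@d/np.linalg.norm(d)
def atz(p,u,v,z):
    o,d=ray(p,u,v); return o+d*(z-o[2])/d[2]
def proj(p,X):
    c=np.array(p["R"])@np.array(X)+np.array(p["t"]); return np.array([p["fx"]*c[0]/c[2]+p["cx"],p["fy"]*c[1]/c[2]+p["cy"]])
def tri(rays):
    A=np.zeros((3,3));b=np.zeros(3)
    for o,d in rays:
        P=np.eye(3)-np.outer(d,d);A+=P;b+=P@o
    X=np.linalg.solve(A,b); return X,[np.linalg.norm((np.eye(3)-np.outer(d,d))@(X-o)) for o,d in rays]
def wrist():
    s=env.observe();p=env.get_image("wrist");R=Ro.from_quat(np.roll(s["orientation"],-1)).as_matrix()
    p["T"]=np.r_[np.c_[R,s["tcp_pos"]],[[0,0,0,1]]]@np.array(p["hand_eye"]);return p
def wray(p,u,v):
    x,y=u-p["cx"],v-p["cy"];r=np.hypot(x,y);th=r/p["fx"]
    d=np.array([np.sin(th)*x/max(r,1e-9),np.sin(th)*y/max(r,1e-9),np.cos(th)])
    return p["T"][:3,3],p["T"][:3,:3]@d
def wproj(p,X):
    c=np.linalg.inv(p["T"])@np.r_[X,1];r=np.hypot(c[0],c[1]);th=np.arctan2(r,c[2])
    return np.array([p["cx"]+p["fx"]*th*c[0]/r,p["cy"]+p["fx"]*th*c[1]/r])
E
python3 - <<'E'
from h import *
print(env.tcp_to_grasp,env.observe())
a=env.get_image("scene");b=env.get_image("top");
for n,p in(("scene",a),("top",b)):
    save(p,n+"0.png",s=1.4)
    print(n,p["fx"],p["cx"],p["cy"],np.round(ray(p,280,210)[0],3),np.round(ray(p,280,210)[1],3))
    for q in "filter_housing hook hook_stand drip_tray cartridge fresh_cartridge housing_cap tin_small spice_b jar_small".split():
        print(q,[(np.round(d["box"]).astype(int).tolist(),round(d["score"],2)) for d in env.boxes_of(p,q)[:4]])
E
```

```text
pics
0.0187 {'clock': 0.0, 'qpos': array([-1.43629455e+00,  3.81189916e-01,  1.29829316e+00,  1.61641142e-05,
        1.46360853e+00, -2.15315926e-01]), 'dq': array([ 0.000859  , -0.00031011,  0.000345  ,  0.00021194,  0.00104314,
       -0.00020879]), 'tau': array([ 1.45415447e-04, -4.48459876e+01, -2.31280392e+01, -1.15905432e-04,
        4.68061451e-03, -1.64584412e-05]), 'tcp_pos': array([ 0.18844476, -0.51633008,  0.19760416]), 'orientation': array([-7.48539627e-04,  9.84742280e-01,  1.74017473e-01,  3.83043566e-05]), 'ft_force': array([-0.58633192, -0.43635916,  0.49150633]), 'wrist_torque': array([ 0.01933617, -0.00414166,  0.01827124]), 'grip_width': 0.08529732777691769}
scene 394.39042491011935 289.53465318232406 205.97128931685458 [-0.063  0.681  0.594] [ 0.609 -0.599 -0.52 ]
filter_housing [([272, 167, 310, 222], 0.79)]
hook [([255, 302, 311, 316], 0.78), ([232, 209, 258, 245], 0.77), ([260, 223, 271, 237], 0.49), ([139, 237, 169, 280], 0.34)]
hook_stand [([230, 240, 266, 289], 0.74)]
drip_tray [([328, 181, 382, 215], 0.7)]
cartridge []
fresh_cartridge [([314, 228, 333, 252], 0.74)]
housing_cap [([334, 214, 368, 237], 0.92)]
tin_small [([141, 238, 174, 279], 0.77)]
spice_b [([164, 210, 191, 256], 0.95)]
jar_small [([272, 157, 287, 190], 0.57)]
top 539.8568000168063 277.0537766985777 209.8667439636327 [0.272 0.07  1.493] [ 0.179 -0.012 -0.984]
filter_housing [([284, 166, 322, 214], 0.94), ([269, 247, 291, 261], 0.15)]
hook [([193, 221, 213, 235], 0.8), ([180, 268, 210, 295], 0.63), ([250, 193, 270, 200], 0.58)]
hook_stand [([195, 224, 220, 249], 0.62)]
drip_tray [([357, 196, 405, 254], 0.79)]
cartridge []
fresh_cartridge [([272, 243, 292, 259], 0.5), ([149, 156, 174, 180], 0.36)]
housing_cap [([300, 242, 334, 268], 0.78)]
tin_small [([267, 245, 290, 262], 0.18)]
spice_b [([181, 142, 202, 168], 0.98)]
jar_small [([325, 125, 351, 158], 0.86)]
```

View pics/scene0.png

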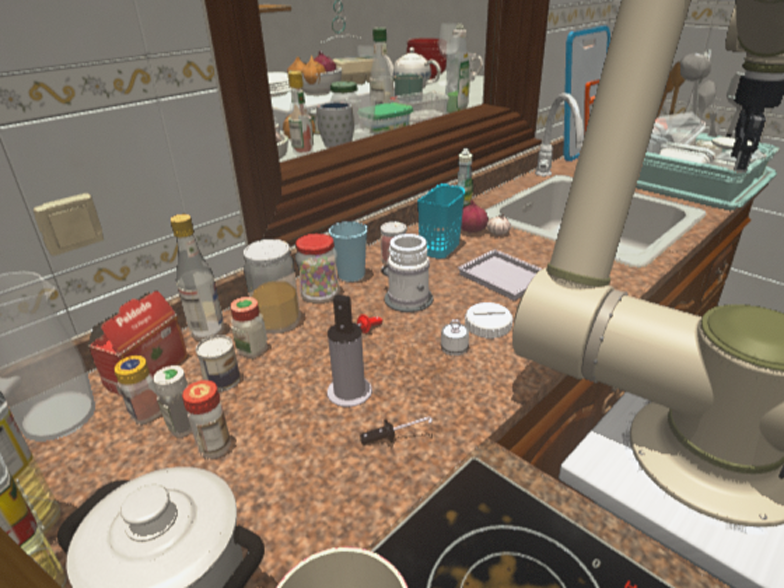

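View pics/top0.png

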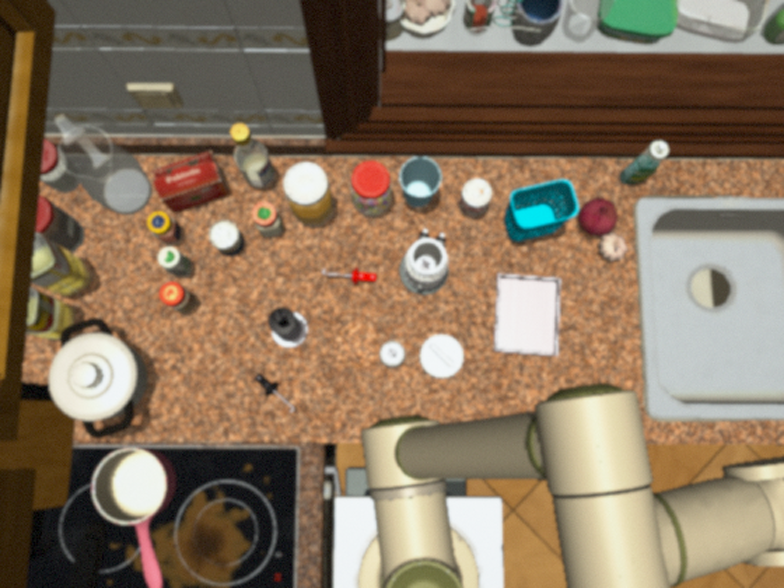

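The scene shows three hook-like tools. Scene pixels are in the 1.4x image, with the top view in brackets:
- Black one standing in its stand at (345,345), top (285,325).
- Small black one lying at (395,430), top (272,390).
- Red one at (367,322), top (352,276).

The standing one fits: it isn't red, and it is the larger of the two black ones. The filter is at (408,270), the tray at (500,273) and the fresh cartridge at (455,335).

```bash
python3 - <<'E'
from h import *
a=env.get_image("scene");b=env.get_image("top")
A=cv2.resize(a["color"][195:325,215:345],(520,520),interpolation=3);B=cv2.resize(b["color"][160:300,170:310],(280,280),interpolation=3)
B=cv2.copyMakeBorder(B,0,240,0,0,0)
# bottom right: top crop of housing
C=cv2.resize(b["color"][155:215,275:335],(240,240),interpolation=3);B[280:520,0:240]=C
cv2.imwrite("pics/crop1.png",np.hstack([A,B])[...,::-1])
def T(n,u,v):
    X,e=tri([ray(a,*u),ray(b,*v)]);print(n,np.round(X,3),np.round(e,4))
k=1/1.4
T("handle top",(343*k,299*k),(280*k,313*k))
T("rim",(408*k,243*k),(427*k,251*k))
T("tray c",(501*k,274*k),(527*k,314*k))
for n,u,z in(("handle top",(280,313),.179),("rim",(427,251),.13),("standfoot",(288,330),0.0),("foot",(425,272),0),("tray TL",(499,276),.018),("tray TR",(559,277),.018),("tray BR",(559,354),.018),("tray BL",(496,353),.018),("fresh",(392,354),.03),("cap",(442,356),.035)):
    print(n,np.round(atz(b,u[0]*k,u[1]*k,z),3))
for n,u,z in(("handle top",(343,299),.179),("rim",(408,243),.13),("standfoot",(349,392),0.0)):
    print("sc",n,np.round(atz(a,u[0]*k,u[1]*k,z),3))
E
```

```text
handle top [0.476 0.251 0.171] [0.0007 0.0007]
rim [ 0.599 -0.014  0.125] [0.0035 0.0035]
tray c [ 0.506 -0.216  0.007] [0.003 0.003]
handle top [0.475 0.251 0.179]
rim [ 0.601 -0.011  0.13 ]
standfoot [0.469 0.258 0.   ]
foot [ 0.589 -0.015  0.   ]
tray TL [ 0.578 -0.161  0.018]
tray TR [ 0.577 -0.281  0.018]
tray BR [ 0.423 -0.276  0.018]
tray BL [ 0.424 -0.152  0.018]
fresh [0.419 0.052 0.03 ]
cap [ 0.416 -0.045  0.035]
sc handle top [0.465 0.259 0.179]
sc rim [ 0.589 -0.008  0.13 ]
sc standfoot [0.472 0.257 0.   ]
```

View pics/crop1.png

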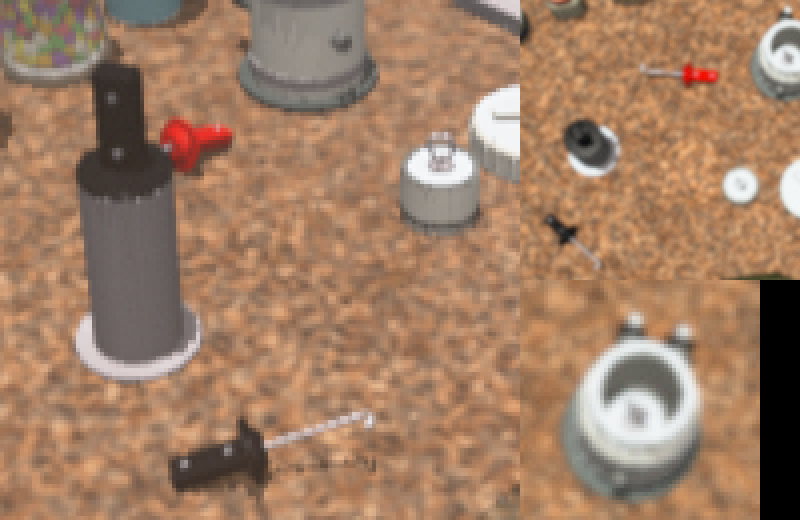

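The crop confirms it: the black hook standing in the stand is the large one, the other black one lying down is smaller, and the third is red. Moving towards the stand.

>>> {"method": "apply_moves", "body": {"motion": [[[1,3.2,-2.1,-1.3,0],[1,3.2,-2.1,-1.3,0],[1,3.2,-2.1,-1.3,0],[1,3.2,-2.1,-1.3,0],[1,3.2,-2.1,-1.3,0],[1,3.2,-2.1,-1.3,0],[1,3.2,-2.1,-1.3,0],[1,3.2,-2.1,-1.3,0]]]}}

```text
clock: 1.87
tcp_pos: [0.3731, -0.2674, 0.3027]
orientation: [-0.003, 0.986, 0.168, -0.0]
ft_force: [1.4, -0.5, 0.0]
grip_width: 0.0854
```

```bash
cat >> h.py <<'E'
def to(X):
    s=env.observe();R=Ro.from_quat(np.roll(s["orientation"],-1)).as_matrix()
    d=R.T@(np.array(X)-s["tcp_pos"])*100;return np.round(d,2),np.round(s["tcp_pos"],4),round(np.degrees(np.arctan2(R[1,0],R[0,0])),2)
E
python3 -c "
from h import *
print(to([.44,.256,.30]))"
```

```text
(array([ 23.66, -47.16,   0.54]), array([ 0.3731, -0.2674,  0.3027]), np.float64(19.35))
```

```bash
python3 -c "
from h import *
p=wrist();print(np.round(p['hand_eye'],3),p['fx'],np.round(wproj(p,[.592,-.012,.13])),to([.57,-.012,.30]))"
```

```text
[[-0.    -0.961 -0.276  0.072]
 [ 1.    -0.    -0.    -0.001]
 [ 0.    -0.276  0.961 -0.176]
 [ 0.     0.     0.     1.   ]] 325.19226210127806 [138. -50.] (array([ 26.66, -17.12,   0.72]), array([ 0.3766, -0.263 ,  0.3057]), np.float64(19.66))
```

>>> {"method": "apply_moves", "body": {"motion": [[[1,3.1,-2.2,0,0],[1,3.1,-2.2,0,0],[1,3.1,-2.2,0,0],[1,3.1,-2.2,0,0],[1,3.1,-2.2,0,0],[1,3.1,-2.2,0,0],[1,2,-2,0,0],[1,0,0,0,0]]]}}

```text
clock: 2.58
tcp_pos: [0.524, -0.0413, 0.3082]
orientation: [0.0, 0.985, 0.172, 0.004]
ft_force: [-0.4, 0.2, -0.5]
grip_width: 0.0852
```

```bash
python3 -c "
from h import *
p=wrist();print(p['cx'],p['cy'],p['T'][:3,3])
u=wproj(p,[.592,-.012,.13]).astype(int);print(u,to([.44,.256,.30]))
l=max(0,u[0]-100);t=max(0,u[1]-100);print(l,t)
cv2.imwrite('pics/w1.npy.png',p['color'][...,::-1]);np.save('w1T',p['T'])
save(p,'w1.png',(l,t,min(560,l+200),min(420,t+150)),4)"
```

```text
278.2175917464475 208.37216628524018 [ 0.58984639 -0.01619382  0.48484451]
[274 116] (array([  2.24, -30.95,   0.75]), array([ 0.5233, -0.0429,  0.3082]), np.float64(19.73))
174 16
```

View pics/w1.png

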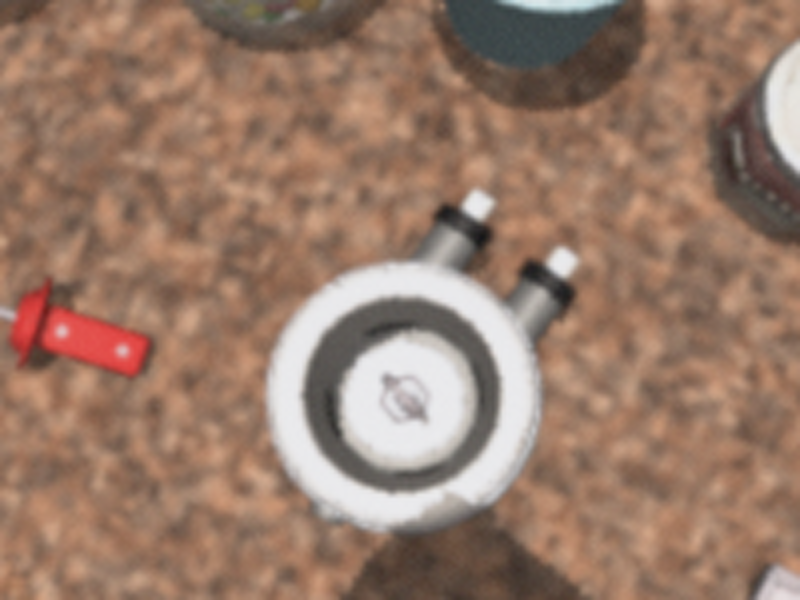

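Looking down the bore, the rim is centred near crop pixel (405,395). The ring shows edge-on as a short line from (383,377) to (428,420), which puts its plane at about 66° world yaw. I'll take one oblique view along the ring's normal to get its height.

>>> {"method": "apply_moves", "body": {"motion": [[[1,1.7,1.4,2.7,0],[1,1.7,1.4,2.7,0],[1,1.7,1.4,2.7,0],[1,1.7,1.4,2.7,0],[1,0,0,0,0],[1,0,0,0,0],[1,0,0,0,0],[1,0,0,0,0]]]}}

```text
clock: 3.3
tcp_pos: [0.6089, -0.0796, 0.2002]
orientation: [0.003, 0.985, 0.17, 0.006]
ft_force: [-0.1, 0.1, 0.6]
grip_width: 0.0854
```

```bash
python3 -c "
from h import *
p=wrist();print(p['T'][:3,3])
u=wproj(p,[.592,-.012,.10]).astype(int);print(u,to([.44,.256,.30]))
l=max(0,u[0]-80);t=max(0,u[1]-60);print(l,t)
cv2.imwrite('pics/w2.npy.png',p['color'][...,::-1]);np.save('w2T',p['T'])
save(p,'w2.png',(l,t,min(560,l+160),min(420,t+120)),5)"
```

```text
[ 0.67398382 -0.05394292  0.37705704]
[200 194] (array([ -4.58, -37.19, -10.3 ]), array([ 0.6089, -0.0796,  0.2007]), np.float64(19.56))
120 134
```

View pics/w2.png

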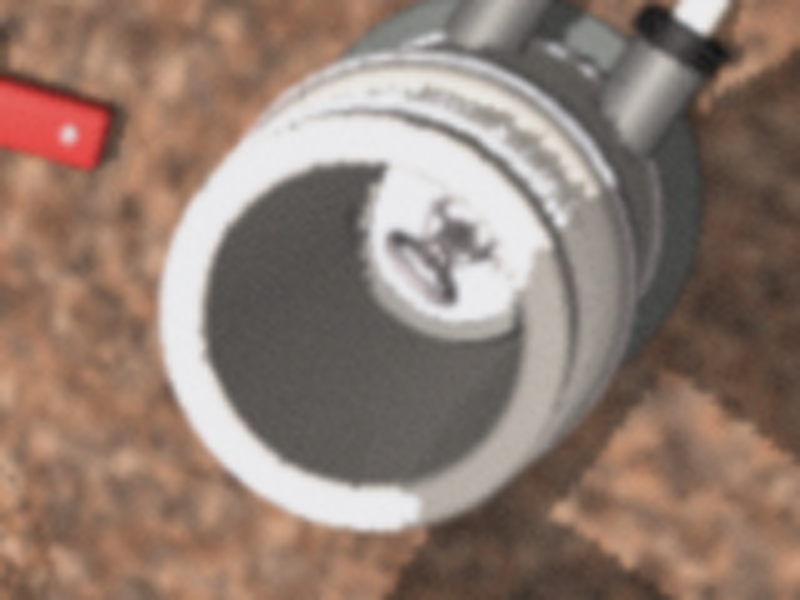

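```bash
python3 - <<'E'
from h import *
p=wrist();P=[]
for i in(1,2): P.append(dict(p,T=np.load(f"w{i}T.npy")))
def T(n,a,b):
    X,e=tri([wray(P[0],*a),wray(P[1],*b)]);print(n,np.round(X,4),np.round(e,4));return X
c1=lambda x,y:(174+x/4,16+y/4); c2=lambda x,y:(120+x/5,134+y/5)
T("rim",c1(404.5,396.5),c2(369,318));R=T("ring",c1(405.5,398.5),c2(422,268))
T("nut",c1(406,398),c2(460,233))
T("end a",c1(383,377),c2(390,235));T("end b",c1(428,420),c2(455,300))
# overlay models
im=cv2.imread("pics/w2.npy.png");o=cv2.resize(im[134:254,120:280],None,fx=5,fy=5,interpolation=3)
def pl(c,r,col,ring=None):
    t=np.linspace(0,2*np.pi,60)
    for a in t:
        X=c+r*(np.array([np.cos(ring)*np.cos(a),np.sin(ring)*np.cos(a),np.sin(a)]) if ring is not None else np.array([np.cos(a),np.sin(a),0]))
        u=wproj(P[1],X);cv2.circle(o,(int((u[0]-120+.5)*5),int((u[1]-134+.5)*5)),1,col,-1)
C=np.array([R[0],R[1],0])
pl(C+[0,0,.13],.027,(0,0,255));pl(C+[0,0,.13],.040,(0,0,255));pl(C+[0,0,.042],.0245,(0,255,0))
pl(R,.0095,(255,0,0),np.radians(66))
cv2.imwrite("pics/ov.png",o)
E
```

```text
rim [ 0.5942 -0.0114  0.1233] [0.0005 0.0005]
ring [ 0.5942 -0.0115  0.0825] [0.0004 0.0004]
nut [ 0.5946 -0.0115  0.0471] [0. 0.]
end a [ 0.598  -0.0031  0.0808] [0. 0.]
end b [ 0.5904 -0.0198  0.0834] [0.0008 0.0008]
```

View pics/ov.png

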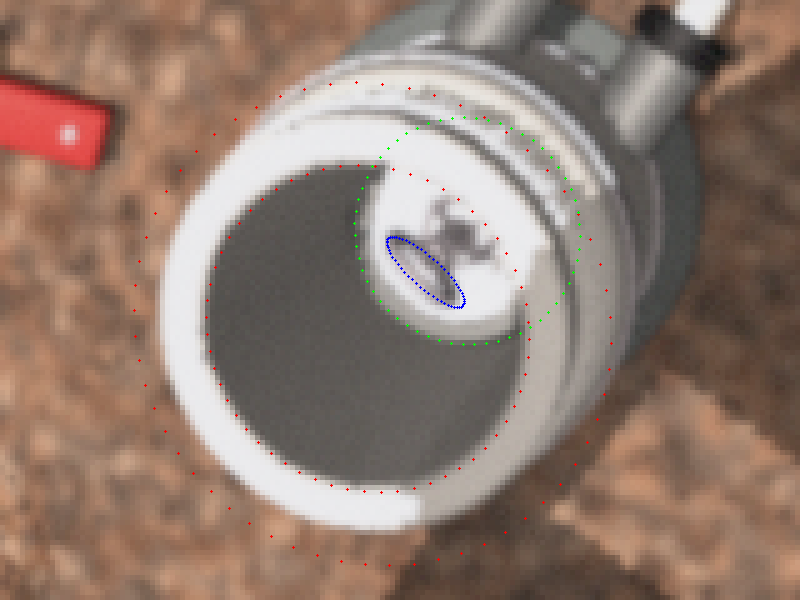

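The overlay fits the bore at the text's 0.13 m height, with its centre at (0.594, -0.0115). The ring's centre comes out around z≈0.080, so its top is near 0.090, and the plane yaw is 66°. On to the hook.

>>> {"method": "apply_moves", "body": {"motion": [[[1,-0.3,-3,-2.7,0],[1,-0.3,-3,-2.7,0],[1,-0.3,-3,-2.7,0],[1,-0.3,-3,-2.7,0],[1,-0.5,-4,0,0],[1,-0.5,-4,0,0],[1,-0.5,-4,0,0],[1,-0.5,-4,0,0]]]}}

```text
clock: 4.07
tcp_pos: [0.4791, 0.1773, 0.3185]
orientation: [0.004, 0.986, 0.165, 0.014]
ft_force: [1.1, 0.2, 0.2]
grip_width: 0.0856
```

>>> {"method": "apply_moves", "body": {"motion": [[[1,-1,-3.5,0,0],[1,-1,-3.5,0,0],[1,0,0,0,0],[1,0,0,0,0],[1,0,0,0,0],[1,0,0,0,0],[1,0,0,0,0],[1,0,0,0,0]]]}}

```text
clock: 4.73
tcp_pos: [0.4294, 0.2436, 0.3249]
orientation: [0.003, 0.985, 0.169, 0.022]
ft_force: [0.6, 0.6, -0.2]
grip_width: 0.0854
```

```bash
python3 -c "
from h import *
p=wrist();print(p['T'][:3,3])
u=wproj(p,[.471,.256,.12]).astype(int);print(u,to([.471,.256,.20]))
for q in ('hook','hook_stand'): print([(np.round(d['box'],1),d['score']) for d in env.boxes_of(p,q)])
l=max(0,u[0]-80);t=max(0,u[1]-60);print(l,t)
cv2.imwrite('pics/w3.npy.png',p['color'][...,::-1]);np.save('w3T',p['T'])
save(p,'w3.png',(l,t,min(560,l+160),min(420,t+120)),5)"
```

```text
[0.48898243 0.26814831 0.50380555]
[278 149] (array([ 3.8 ,  0.04, 12.66]), array([0.4295, 0.2436, 0.3249]), np.float64(19.42))
[(array([254.8, 123.9, 301.9, 165.3]), 0.94), (array([345.7,  82.3, 405.6, 125.1]), 0.92), (array([219.9, 186.1, 254. , 249.3]), 0.85)]
[(array([254.2, 121.3, 294.7, 142.4]), 0.57)]
198 89
```

View pics/w3.png

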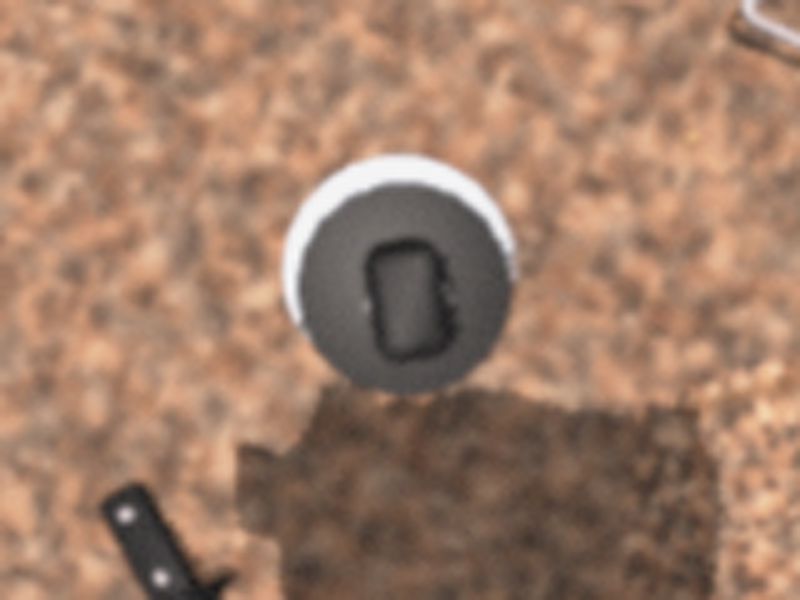

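```bash
python3 -c "
from h import *
s=env.observe();print(s['qpos'],Ro.from_quat(np.roll(s['orientation'],-1)).as_matrix().round(3),s['tcp_pos'])
p=wrist()
for n,u,v,z in(('guard',406.5,288,.119),('top',411,300,.179),('footleft',283,275,.004),('footright',517,275,.004),('foottop',400,153,.004)):
    o,d=wray(p,198+u/5,89+v/5);print(n,(o+d*(z-o[2])/d[2]).round(4))
print(to([.471,.256,.2]))
"
```

```text
[ 0.28282503  0.19636708  1.20356566 -0.01086703  1.69931086  1.512775  ] [[ 0.942  0.332  0.044]
 [ 0.333 -0.943  0.001]
 [ 0.042  0.013 -0.999]] [0.42929905 0.24386081 0.32470283]
guard [0.4737 0.2564 0.119 ]
top [0.4741 0.2567 0.179 ]
footleft [0.4606 0.2899 0.004 ]
footright [0.4843 0.2223 0.004 ]
foottop [0.5077 0.2685 0.004 ]
(array([ 3.82,  0.09, 12.64]), array([0.4292, 0.244 , 0.3247]), np.float64(19.47))
```

>>> {"method": "apply_moves", "body": {"motion": [[[1,0.8,0,1.5,-2.5],[1,0.8,0,1.5,-2.5],[1,0.8,0,1.5,0],[1,0.8,0,1.5,0],[1,0.4,0,1.5,0],[1,0,0,1.5,0],[1,0,0,0.5,0],[1,0,0,0,0]]]}}

```text
clock: 5.6
tcp_pos: [0.47, 0.2574, 0.2274]
orientation: [0.004, 0.977, 0.212, 0.022]
ft_force: [-0.2, -0.1, -0.5]
grip_width: 0.0852
```

```bash
python3 -c "
from h import *
s=env.observe();print(Ro.from_quat(np.roll(s['orientation'],-1)).as_matrix().round(3))
print(to([.474,.2567,.131]))
"
```

```text
[[ 0.909  0.415  0.045]
 [ 0.415 -0.91   0.002]
 [ 0.042  0.017 -0.999]]
(array([-0.07,  0.07,  9.65]), array([0.47  , 0.2574, 0.2274]), np.float64(24.56))
```

>>> {"method": "apply_moves", "body": {"motion": [[[1,0,0,1.6,0],[1,0,0,1.6,0],[1,0,0,1.6,0],[1,0,0,1.6,0],[1,0,0,1.6,0],[1,0,0,1.4,0],[1,0,0,0.4,0],[1,0,0,0,0]]]}}

```text
clock: 6.27
tcp_pos: [0.4785, 0.258, 0.1333]
orientation: [0.004, 0.977, 0.212, 0.028]
ft_force: [-0.3, 0.3, 0.6]
grip_width: 0.0855
```

```bash
python3 -c "
from h import *
s=env.observe();print(s['ft_force'])
print(to([.474,.2567,.131]))
"
```

```text
[-0.29262748  0.34467278  0.56548634]
(array([-0.47, -0.07,  0.2 ]), array([0.4785, 0.258 , 0.1333]), np.float64(24.5))
```

>>> {"method": "apply_moves", "body": {"motion": [[[1,-0.4,-0.1,0.2,0],[0,0,0,0,0],[-1,0,0,0,0],[-1,0,0,0,0],[-1,0,0,0,0],[-1,0,0,0,0],[-1,0,0,0,0],[-1,0,0,0,0]]], "grip_force": 70}}

```text
clock: 6.93
tcp_pos: [0.4762, 0.2578, 0.1361]
orientation: [0.003, 0.977, 0.212, 0.032]
ft_force: [-0.3, -1.0, -1.6]
grip_width: 0.0137
```

>>> {"method": "apply_moves", "body": {"motion": [[[-1,0,0,0,0],[-1,0,0,0,0],[-1,0,0,0,0],[-1,0,0,0,0],[-1,0,0,0,0],[-1,0,0,0,0],[-1,0,0,0,0],[-1,0,0,0,0]]]}}

```text
clock: 7.6
tcp_pos: [0.4762, 0.2578, 0.1361]
orientation: [0.003, 0.977, 0.212, 0.032]
ft_force: [0.5, 0.2, 1.1]
grip_width: 0.0134
```

```bash
python3 -c "
from h import *
s=env.observe();print(s['ft_force'],s['grip_width'])
R=Ro.from_quat(np.roll(s['orientation'],-1)).as_matrix()
T=np.eye(4);T[:3,:3]=R;T[:3,3]=s['tcp_pos']
y=np.radians(24.5);H=np.eye(4);H[:3,:3]=[[np.cos(y),-np.sin(y),0],[np.sin(y),np.cos(y),0],[0,0,1]];H[:3,3]=[.474,.2567,.02]
np.save('G',np.linalg.inv(T)@H);print(T.round(4),to([.474,.2567,.28]))
"
```

```text
[0.48098712 0.17930145 1.11612256] 0.013426506613686101
[[ 0.9082  0.4136  0.0641  0.4762]
 [ 0.4141 -0.9102  0.0071  0.2578]
 [ 0.0613  0.0201 -0.9979  0.1361]
 [ 0.      0.      0.      1.    ]] (array([  0.64,   0.3 , -14.38]), array([0.4762, 0.2578, 0.1361]), np.float64(24.51))
```

>>> {"method": "apply_moves", "body": {"motion": [[[-1,0.1,0,-1.2,0],[-1,0.1,0,-1.6,0],[-1,0.1,0,-1.8,0],[-1,0.1,0,-2,0],[-1,0.1,0,-2,0],[-1,0.1,0,-2,0],[-1,0.1,0,-2,0],[-1,0,0,-2,0]]]}}

```text
clock: 8.27
tcp_pos: [0.4706, 0.259, 0.2821]
orientation: [0.004, 0.977, 0.212, 0.025]
ft_force: [0.2, 0.3, -1.9]
grip_width: 0.0135
```

```bash
cat >> h.py <<'E'
def hook():
    s=env.observe();T=np.eye(4);T[:3,:3]=Ro.from_quat(np.roll(s["orientation"],-1)).as_matrix();T[:3,3]=s["tcp_pos"]
    H=T@np.load("G.npy");return T,H,s
def goal(X):
    "tool shift to bring hook origin to X"
    T,H,s=hook();d=T[:3,:3].T@(np.array(X)-H[:3,3])*100
    print("shift",d.round(2),"hook",H[:3,3].round(4),"hx yaw",np.degrees(np.arctan2(H[1,0],H[0,0])).round(1),"hz",H[:3,2].round(3),"toolz",T[:3,2].round(3),"F",s["ft_force"].round(1),"q6",s["qpos"][5].round(2))
E
python3 -c "
from h import *
goal([.474,.2567,.16])
T,H,s=hook()
ims=[]
p=env.get_image('scene')
for n in 'a':
    u=proj(p,H[:3,3]+[0,0,.04]);print(u)
    l,t=int(u[0])-35,int(u[1])-50
    A=cv2.resize(p['color'][t:t+100,l:l+70],(420,600),interpolation=3)
q=wrist();u=wproj(q,H[:3,3]);print(u)
l,t=max(0,int(u[0])-60),max(0,int(u[1])-75)
B=q['color'][t:t+150,l:l+95];B=cv2.resize(B,(380,600),interpolation=3);cv2.imwrite('pics/hk.png',np.hstack([A,B])[...,::-1])
d=H[:3,0];print('toe hyp', proj(p,H[:3,3]+.012*d)-proj(p,H[:3,3]))
"
```

```text
shift [0.6  0.35 0.64] hook [0.4668 0.2574 0.1661] hx yaw 24.5 hz [0.014 0.004 1.   ] toolz [ 0.05   0.003 -0.999] F [ 0.2  0.3 -1.9] q6 1.43
[244.14548057 201.18492996]
[276.52481607 207.06999191]
toe hyp [-5.40110822 -0.90252191]
```

View pics/hk.png

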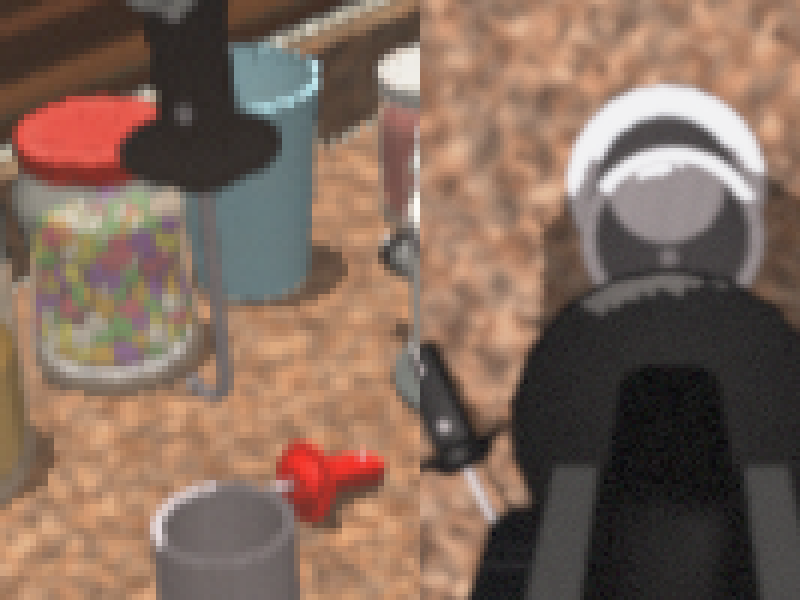

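The scene crop shows the lifted hook: shank bottom at (220,385), toe tip at (195,380), so the toe points along +tool x (yaw 24.5°). Next I turn the toe onto the ring's normal.

>>> {"method": "apply_moves", "body": {"motion": [[[-1,0,0,0,6],[-1,0,0,0,7],[-1,0,0,0,7],[-1,0,0,0,7],[-1,0,0,0,7],[-1,0,0,0,7],[-1,0,0,0,6],[-1,0,0,0,2]]]}}

```text
clock: 9.03
tcp_pos: [0.4694, 0.2586, 0.2749]
orientation: [-0.006, 0.974, -0.227, 0.021]
ft_force: [0.1, 0.1, -0.5]
grip_width: 0.0135
```

```bash
python3 -c "
from h import *
goal([.5778,-.0041,.165])"
```

```text
shift [21.85 19.24 -0.15] hook [0.4668 0.265  0.159 ] hx yaw -26.1 hz [ 0.003 -0.047  0.999] toolz [ 0.044  0.001 -0.999] F [ 0.1  0.1 -0.5] q6 2.32
```

>>> {"method": "apply_moves", "body": {"motion": [[[-1,1,0.9,-0.1,-1.2],[-1,1.8,1.6,-0.1,0],[-1,2,1.75,-0.1,0],[-1,2,1.75,-0.1,0],[-1,2,1.75,-0.1,0],[-1,2,1.75,0,0],[-1,2,1.75,0,0],[-1,2,1.75,0,0]]]}}

```text
clock: 9.7
tcp_pos: [0.5461, 0.0748, 0.2714]
orientation: [-0.004, 0.977, -0.213, 0.013]
ft_force: [-0.5, 0.4, -1.3]
grip_width: 0.0132
```

>>> {"method": "apply_moves", "body": {"motion": [[[-1,2,1.75,0,0],[-1,1.8,1.6,0,0],[-1,1,1,0,0],[-1,0,0,0,0],[-1,0,0,0,0],[-1,0,0,0,0],[-1,0,0,0,0],[-1,0,0,0,0]]]}}

```text
clock: 10.37
tcp_pos: [0.5712, 0.0104, 0.2638]
orientation: [-0.003, 0.977, -0.215, 0.007]
ft_force: [-0.3, 0.1, -1.0]
grip_width: 0.0142
```

```bash
python3 -c "
from h import *
goal([.5778,-.0041,.165])"
```

```text
shift [ 2.05  1.35 -1.68] hook [0.5651 0.0168 0.1481] hx yaw -24.7 hz [ 0.033 -0.048  0.998] toolz [ 0.014  0.004 -1.   ] F [-0.3  0.1 -1. ] q6 1.81
```

>>> {"method": "apply_moves", "body": {"motion": [[[-1,1,0.6,-0.3,0],[-1,1.2,0.5,0,0],[-1,0.6,0.2,0,0],[-1,0,0,0,0],[-1,0,0,0,0],[-1,0,0,0,0],[-1,0,0,0,0],[-1,0,0,0,0]]]}}

```text
clock: 11.03
tcp_pos: [0.592, -0.0119, 0.2689]
orientation: [-0.004, 0.977, -0.213, 0.008]
ft_force: [-0.0, -0.5, 0.2]
grip_width: 0.0138
```

```bash
python3 -c "
from h import *
goal([.5885,-.009,.11])
p=env.get_image('scene');T,H,s=hook()
u=proj(p,[.594,-.0115,.15]);l,t=int(u[0])-50,int(u[1])-40
A=cv2.resize(p['color'][t:t+75,l:l+100],(800,600),interpolation=3)[...,::-1].copy()
for X in [H@[0,0,0,1],H@[.012,0,.0095,1],H@[0,0,.095,1],H@[0,0,.0475,1]]:
    v=proj(p,X[:3]);print(v);cv2.circle(A,(int((v[0]-l+.5)*8),int((v[1]-t+.5)*8)),4,(0,0,255),-1)
cv2.imwrite('pics/hk2.png',A)"
```

```text
shift [0.31 0.27 4.32] hook [ 0.5861 -0.0055  0.1532] hx yaw -24.5 hz [ 0.031 -0.047  0.998] toolz [ 0.016  0.004 -1.   ] F [-0.  -0.5  0.2] q6 1.78
[291.55950288 166.18151209]
[289.83613036 161.25995   ]
[291.57479106 130.97385733]
[291.56698142 148.95894822]
```

View pics/hk2.png

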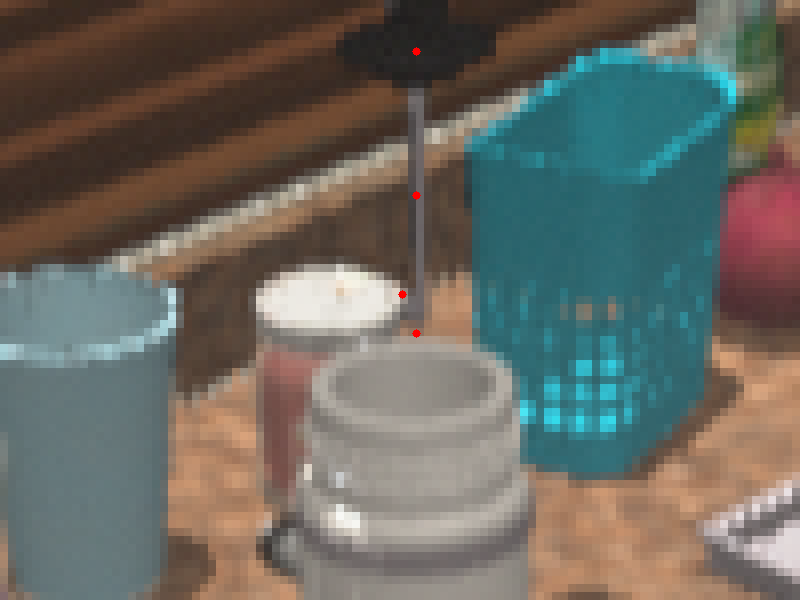

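The scene crop shows the hook hanging over the bore. Its shank lies on the predicted line at x≈417, with its bottom near (417,322) against a predicted (416,333), a couple of mm higher. Going down to just above the expected ring top, then feeling for it.

>>> {"method": "apply_moves", "body": {"motion": [[[-1,0.2,0.2,0.5,0],[-1,0.1,0.1,0.7,0],[-1,0,0,0.8,0],[-1,0,0,0.8,0],[-1,0,0,0.8,0],[-1,0,0,0.7,0],[-1,0,0,0.3,0],[-1,0,0,0,0]]]}}

```text
clock: 11.75
tcp_pos: [0.5933, -0.0155, 0.2167]
orientation: [-0.004, 0.977, -0.212, 0.006]
ft_force: [-0.8, 0.2, -1.3]
grip_width: 0.014
```

```bash
python3 -c "
from h import *
goal([.5885,-.009,.095])"
```

```text
shift [ 0.12 -0.05  0.59] hook [ 0.5872 -0.009   0.1009] hx yaw -24.4 hz [ 0.034 -0.048  0.998] toolz [ 0.014  0.004 -1.   ] F [-0.8  0.2 -1.3] q6 1.77
```

>>> {"method": "apply_moves", "body": {"motion": [[[-1,0.1,0,0.1,0],[-1,0,0,0.1,0],[-1,0,0,0.1,0],[-1,0,0,0.1,0],[-1,0,0,0.1,0],[-1,0,0,0.1,0],[-1,0,0,0.1,0],[-1,0,0,0.1,0]]]}}

```text
clock: 12.42
tcp_pos: [0.5952, -0.016, 0.2093]
orientation: [-0.004, 0.977, -0.212, 0.008]
ft_force: [0.5, 0.5, -1.1]
grip_width: 0.0143
```

```bash
python3 -c "
from h import *
goal([.5885,-.009,.09])"
```

```text
shift [-0.1  -0.02  0.35] hook [ 0.5893 -0.0096  0.0935] hx yaw -24.4 hz [ 0.031 -0.048  0.998] toolz [ 0.016  0.004 -1.   ] F [ 0.5  0.5 -1.1] q6 1.77
```

>>> {"method": "apply_moves", "body": {"motion": [[[-1,-0.1,0,0.06,0],[-1,0,0,0.06,0],[-1,0,0,0.06,0],[-1,0,0,0.06,0],[-1,0,0,0.06,0],[-1,0,0,0.06,0],[-1,0,0,0.06,0],[-1,0,0,0.06,0]]]}}

```text
clock: 13.08
tcp_pos: [0.5949, -0.0157, 0.2059]
orientation: [-0.003, 0.977, -0.212, 0.01]
ft_force: [-1.0, 0.2, 4.7]
grip_width: 0.0141
```

```bash
python3 -c "
from h import *
goal([.5885,-.009,.09])"
```

```text
shift [-0.11  0.    0.01] hook [ 0.5895 -0.0094  0.0901] hx yaw -24.4 hz [ 0.027 -0.046  0.999] toolz [ 0.02   0.003 -1.   ] F [-1.   0.2  4.7] q6 1.77
```

Contact of about 5 N at hook z≈0.090, which agrees with the image estimate of the ring top. Backing off, stepping aside and lowering to threading depth.

>>> {"method": "apply_moves", "body": {"motion": [[[-1,0,0,-0.3,0],[-1,0,0,-0.4,0],[-1,-0.4,0,0,0],[-1,-0.5,0,0,0],[-1,-0.4,0,0,0],[-1,0,0,0,0],[-1,0,0,0,0],[-1,0,0,0,0]]]}}

```text
clock: 13.75
tcp_pos: [0.5806, -0.0093, 0.2119]
orientation: [-0.004, 0.977, -0.212, 0.008]
ft_force: [-0.9, -0.1, -0.4]
grip_width: 0.0137
```

```bash
python3 -c "
from h import *
goal([.5776,-.0041,.0765])"
```

```text
shift [0.27 0.01 1.96] hook [ 0.5748 -0.0029  0.0961] hx yaw -24.4 hz [ 0.031 -0.047  0.998] toolz [ 0.017  0.004 -1.   ] F [-0.9 -0.1 -0.4] q6 1.77
```

>>> {"method": "apply_moves", "body": {"motion": [[[-1,0.2,0,0.3,0],[-1,0,0,0.4,0],[-1,0,0,0.4,0],[-1,0,0,0.4,0],[-1,0,0,0.3,0],[-1,0,0,0.15,0],[-1,0,0,0,0],[-1,0,0,0,0]]]}}

```text
clock: 14.42
tcp_pos: [0.5831, -0.0103, 0.1891]
orientation: [-0.004, 0.977, -0.212, 0.007]
ft_force: [-0.9, -0.0, -0.6]
grip_width: 0.0138
```

```bash
python3 -c "
from h import *
goal([.5776,-.0041,.0765])"
```

```text
shift [ 0.06 -0.01 -0.32] hook [ 0.577  -0.0039  0.0733] hx yaw -24.4 hz [ 0.032 -0.048  0.998] toolz [ 0.015  0.004 -1.   ] F [-0.9 -0.  -0.6] q6 1.77
```

>>> {"method": "apply_moves", "body": {"motion": [[[-1,0,0,-0.15,0],[-1,0,0,-0.15,0],[-1,0,0,0,0],[-1,0,0,0,0],[-1,0.15,0,0,0],[-1,0.15,0,0,0],[-1,0,0,0,0],[-1,0,0,0,0]]]}}

```text
clock: 15.08
tcp_pos: [0.5865, -0.0118, 0.1934]
orientation: [-0.004, 0.977, -0.212, 0.008]
ft_force: [-0.1, -0.2, -1.5]
grip_width: 0.0137
```

```bash
python3 -c "
from h import *
goal([.5885,-.009,.0765])"
```

```text
shift [0.86 0.   0.13] hook [ 0.5807 -0.0054  0.0777] hx yaw -24.4 hz [ 0.03  -0.047  0.998] toolz [ 0.017  0.004 -1.   ] F [-0.1 -0.2 -1.5] q6 1.77
```

>>> {"method": "apply_moves", "body": {"motion": [[[-1,0,0,0.1,0],[-1,0.1,0,0,0],[-1,0.15,0,0,0],[-1,0.15,0,0,0],[-1,0.15,0,0,0],[-1,0.15,0,0,0],[-1,0.15,0,0,0],[-1,0,0,0,0]]]}}

```text
clock: 15.75
tcp_pos: [0.5951, -0.0158, 0.1922]
orientation: [-0.004, 0.977, -0.212, 0.008]
ft_force: [0.1, -0.3, -0.5]
grip_width: 0.0136
```

```bash
python3 -c "
from h import *
goal([.5885,-.009,.0765])"
```

```text
shift [-0.08 -0.   -0.01] hook [ 0.5892 -0.0094  0.0764] hx yaw -24.4 hz [ 0.031 -0.047  0.998] toolz [ 0.017  0.004 -1.   ] F [ 0.1 -0.3 -0.5] q6 1.77
```

>>> {"method": "apply_moves", "body": {"motion": [[[-1,0,0,-0.1,0],[-1,0,0,-0.1,0],[-1,0,0,-0.1,0],[-1,0,0,-0.1,0],[-1,0,0,-0.1,0],[-1,0,0,-0.1,0],[-1,0,0,-0.1,0],[-1,0,0,-0.1,0]]]}}

```text
clock: 16.42
tcp_pos: [0.594, -0.0155, 0.1993]
orientation: [-0.004, 0.977, -0.212, 0.006]
ft_force: [0.1, -0.9, -7.8]
grip_width: 0.0137
```

```bash
python3 -c "
from h import *
goal([.5885,-.009,.0765])"
```

```text
shift [ 0.07 -0.03  0.71] hook [ 0.5877 -0.009   0.0836] hx yaw -24.4 hz [ 0.035 -0.048  0.998] toolz [ 0.013  0.005 -1.   ] F [ 0.1 -0.9 -7.8] q6 1.77
```

It's threaded: the pull is about 7 N. Drawing slowly.

>>> {"method": "apply_moves", "body": {"motion": [[[-1,0,0,-0.12,0],[-1,0,0,-0.12,0],[-1,0,0,-0.12,0],[-1,0,0,-0.12,0],[-1,0,0,-0.12,0],[-1,0,0,-0.12,0],[-1,0,0,-0.12,0],[-1,0,0,-0.12,0]]]}}

```text
clock: 17.08
tcp_pos: [0.5929, -0.0153, 0.207]
orientation: [-0.004, 0.977, -0.212, 0.003]
ft_force: [0.1, -0.2, -7.7]
grip_width: 0.0136
```

```bash
python3 -c "
from h import *
goal([.5885,-.009,.0825])"
```

```text
shift [ 0.24 -0.06  0.88] hook [ 0.586  -0.0086  0.0913] hx yaw -24.4 hz [ 0.04  -0.05   0.998] toolz [ 0.007  0.006 -1.   ] F [ 0.1 -0.2 -7.7] q6 1.77
```

>>> {"method": "apply_moves", "body": {"motion": [[[-1,0.05,0,-0.14,0],[-1,0.05,0,-0.14,0],[-1,0.05,0,-0.14,0],[-1,0.05,0,-0.14,0],[-1,0.05,0,-0.14,0],[-1,0.05,0,-0.14,0],[-1,0.05,0,-0.14,0],[-1,0.05,0,-0.14,0]]]}}

```text
clock: 17.75
tcp_pos: [0.5962, -0.017, 0.2189]
orientation: [-0.004, 0.977, -0.212, 0.002]
ft_force: [-0.0, 0.2, -8.9]
grip_width: 0.0137
```

>>> {"method": "apply_moves", "body": {"motion": [[[-1,0.03,0,-0.14,0],[-1,0.03,0,-0.14,0],[-1,0.03,0,-0.14,0],[-1,0.03,0,-0.14,0],[-1,0.03,0,-0.14,0],[-1,0.03,0,-0.14,0],[-1,0.03,0,-0.14,0],[-1,0.03,0,-0.14,0]]]}}

```text
clock: 18.42
tcp_pos: [0.5999, -0.0186, 0.235]
orientation: [-0.004, 0.977, -0.212, 0.006]
ft_force: [-0.1, 0.5, -2.9]
grip_width: 0.0143
```

```bash
python3 -c "
from h import *
goal([.5885,-.009,.0825])"
```

```text
shift [-0.63 -0.03  3.67] hook [ 0.5937 -0.0121  0.1193] hx yaw -24.4 hz [ 0.035 -0.048  0.998] toolz [ 0.013  0.005 -1.   ] F [-0.1  0.5 -2.9] q6 1.77
```

The seal has let go: force is down to about 3 N. Re-centring and lifting.

>>> {"method": "apply_moves", "body": {"motion": [[[-1,-0.3,0,-0.3,0],[-1,-0.3,0,-0.5,0],[-1,0,0,-0.6,0],[-1,0,0,-0.6,0],[-1,0,0,-0.6,0],[-1,0,0,-0.6,0],[-1,0,0,-0.6,0],[-1,0,0,-0.4,0]]]}}

```text
clock: 19.08
tcp_pos: [0.5934, -0.0161, 0.2826]
orientation: [-0.004, 0.977, -0.212, 0.007]
ft_force: [-0.3, -0.1, -3.2]
grip_width: 0.0136
```

```bash
python3 -c "
from h import *
goal([.5885,-.009,.24])"
```

```text
shift [ 0.17 -0.18 -7.31] hook [ 0.5874 -0.0096  0.1669] hx yaw -24.4 hz [ 0.032 -0.048  0.998] toolz [ 0.015  0.004 -1.   ] F [-0.3 -0.1 -3.2] q6 1.77
```

>>> {"method": "apply_moves", "body": {"motion": [[[-1,0,0,-0.6,0],[-1,0,0,-0.9,0],[-1,0.05,0,-1,0],[-1,0.05,0,-1,0],[-1,0,0,-1,0],[-1,0,0,-1,0],[-1,0,0,-0.8,0],[-1,0,0,-0.4,0]]]}}

```text
clock: 19.75
tcp_pos: [0.593, -0.0169, 0.3568]
orientation: [-0.004, 0.977, -0.212, 0.007]
ft_force: [-0.1, 0.8, -2.1]
grip_width: 0.0139
```

>>> {"method": "apply_moves", "body": {"motion": [[[-1,0,0,0,0],[-1,0,0,0,0],[-1,0,0,0,0],[-1,0,0,0,0],[-1,0,0,0,0],[-1,0,0,0,0],[-1,0,0,0,0],[-1,0,0,0,0]]]}}

```text
clock: 20.42
tcp_pos: [0.5927, -0.0168, 0.3562]
orientation: [-0.004, 0.977, -0.212, 0.006]
ft_force: [0.0, -1.2, -1.4]
grip_width: 0.014
```

```bash
python3 -c "
from h import *
goal([.5885,-.009,.24])
p=env.get_image('scene');T,H,s=hook()
u=proj(p,H[:3,3]-[0,0,.03]);l,t=int(u[0])-50,int(u[1])-40
A=cv2.resize(p['color'][t:t+75,l:l+100],(640,480),interpolation=3)[...,::-1]
cv2.imwrite('pics/up.png',A)"
```

```text
shift [ 0.12 -0.2   0.05] hook [ 0.5866 -0.0104  0.2404] hx yaw -24.4 hz [ 0.034 -0.048  0.998] toolz [ 0.014  0.004 -1.   ] F [ 0.  -1.2 -1.4] q6 1.77
```

View pics/up.png

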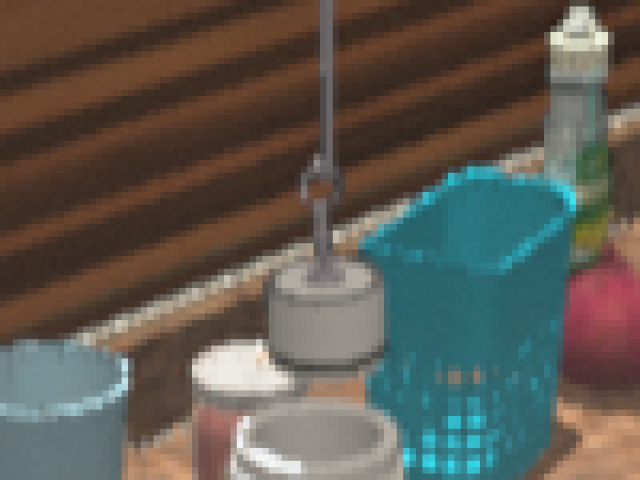

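The cartridge hangs clear of the mouth: the ring is on the hook at (322,185), the drum at (327,315), above the rim. Carrying it to the tray.

>>> {"method": "apply_moves", "body": {"motion": [[[-1,0,0.4,0,0],[-1,0,0.8,0,0],[-1,0,1.2,0,0],[-1,0,1.4,0,0],[-1,0,1.5,0,0],[-1,0,1.5,0,0],[-1,0,1.5,0,0],[-1,0,1.5,0,0]]]}}

```text
clock: 21.13
tcp_pos: [0.5483, -0.1125, 0.355]
orientation: [-0.003, 0.977, -0.211, 0.006]
ft_force: [0.2, 0.4, -2.3]
grip_width: 0.014
```

>>> {"method": "apply_moves", "body": {"motion": [[[-1,0,1.5,0,0],[-1,0,1.5,0,0],[-1,0,1.5,0,0],[-1,0,1.4,0,0],[-1,0,1.2,0,0],[-1,0,0.8,0,0],[-1,0,0.4,0,0],[-1,0,0,0,0]]]}}

```text
clock: 21.8
tcp_pos: [0.5055, -0.2005, 0.3551]
orientation: [-0.002, 0.976, -0.216, 0.007]
ft_force: [0.6, 0.1, -1.7]
grip_width: 0.0135
```

```bash
python3 -c "
from h import *
goal([.4945,-.2145,.12])"
```

```text
shift [ 0.26  2.12 11.93] hook [ 0.4994 -0.1943  0.2394] hx yaw -24.8 hz [ 0.033 -0.045  0.998] toolz [ 0.014  0.001 -1.   ] F [ 0.6  0.1 -1.7] q6 1.41
```

>>> {"method": "apply_moves", "body": {"motion": [[[-1,0.1,0.6,0.4,0],[-1,0.1,0.7,0.8,0],[-1,0.1,0.5,1.2,0],[-1,0,0.2,1.3,0],[-1,0,0.1,1.3,0],[-1,0,0,1.3,0],[-1,0,0,1.2,0],[-1,0,0,0.7,0]]]}}

```text
clock: 22.47
tcp_pos: [0.5002, -0.2221, 0.2666]
orientation: [-0.002, 0.977, -0.214, 0.007]
ft_force: [0.7, 0.8, -2.7]
grip_width: 0.0137
```

>>> {"method": "apply_moves", "body": {"motion": [[[-1,0,0,0.9,0],[-1,0,0,1,0],[-1,0,0,1,0],[-1,0,0,1,0],[-1,0,0,0.8,0],[-1,0,0,0.4,0],[-1,0,0,0,0],[-1,0,0,0,0]]]}}

```text
clock: 23.13
tcp_pos: [0.5003, -0.2211, 0.2088]
orientation: [-0.003, 0.977, -0.212, 0.005]
ft_force: [0.2, 0.1, -1.4]
grip_width: 0.0136
```

```bash
python3 -c "
from h import *
goal([.4945,-.2145,.082])"
```

```text
shift [ 0.04 -0.04  1.11] hook [ 0.4938 -0.2147  0.0931] hx yaw -24.4 hz [ 0.036 -0.047  0.998] toolz [ 0.011  0.004 -1.   ] F [ 0.2  0.1 -1.4] q6 1.36
```

>>> {"method": "apply_moves", "body": {"motion": [[[-1,0,0,0.2,0],[-1,0,0,0.2,0],[-1,0,0,0.2,0],[-1,0,0,0.2,0],[-1,0,0,0.2,0],[-1,0,0,0.2,0],[-1,0,0,0.1,0],[-1,0,0,0.1,0]]]}}

```text
clock: 23.8
tcp_pos: [0.5014, -0.2218, 0.1957]
orientation: [-0.002, 0.977, -0.212, 0.007]
ft_force: [0.2, -0.4, -1.3]
grip_width: 0.0142
```

```bash
python3 -c "
from h import *
goal([.4945,-.2145,.0735])"
```

```text
shift [-0.14 -0.08  0.64] hook [ 0.4953 -0.2158  0.0799] hx yaw -24.4 hz [ 0.033 -0.044  0.998] toolz [ 0.015  0.001 -1.   ] F [ 0.2 -0.4 -1.3] q6 1.36
```

>>> {"method": "apply_moves", "body": {"motion": [[[-1,0,0,0.1,0],[-1,0,0,0.1,0],[-1,0,0,0.1,0],[-1,0,0,0.1,0],[-1,0,0,0.1,0],[-1,0,0,0.1,0],[-1,0,0,0,0],[-1,0,0,0,0]]]}}

```text
clock: 24.47
tcp_pos: [0.5017, -0.2223, 0.1898]
orientation: [-0.001, 0.977, -0.212, 0.008]
ft_force: [-0.4, -0.3, -0.5]
grip_width: 0.0133
```

```bash
python3 -c "
from h import *
goal([.4945,-.2145,.0735])
print([env.observe()['ft_force'].round(1)])
p=env.get_image('scene');T,H,s=hook()
u=proj(p,H[:3,3]);l,t=int(u[0])-50,int(u[1])-35
A=cv2.resize(p['color'][t:t+75,l:l+100],(640,480),interpolation=3)[...,::-1]
cv2.imwrite('pics/dn.png',A)"
```

```text
shift [-0.2  -0.12  0.04] hook [ 0.4959 -0.2164  0.074 ] hx yaw -24.4 hz [ 0.031 -0.043  0.999] toolz [ 0.016 -0.001 -1.   ] F [-0.4 -0.3 -0.5] q6 1.36
[array([-0.4, -0.3, -0.5])]
```

View pics/dn.png

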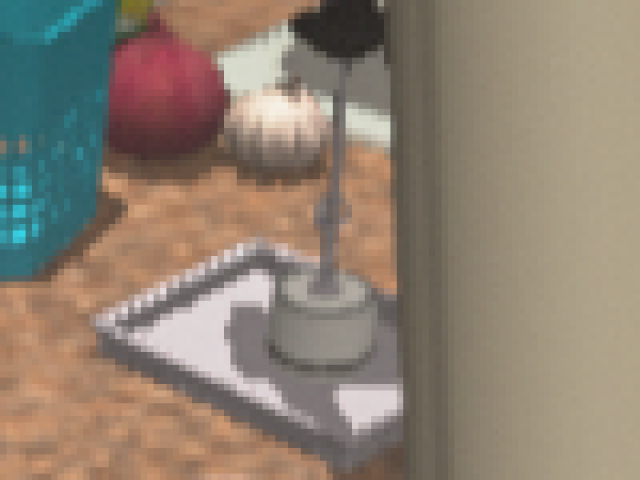

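It stands in the tray, drum at (323,318), with the hook slack in the ring at (330,213). Lowering slightly to centre the toe in the hole, then unthreading backwards.

>>> {"method": "apply_moves", "body": {"motion": [[[-1,0,0,0.04,0],[-1,-0.12,0,0,0],[-1,-0.12,0,0,0],[-1,-0.12,0,0,0],[-1,-0.12,0,0,0],[-1,0,0,0,0],[-1,0,0,0,0],[-1,0,0,0,0]]]}}

```text
clock: 25.18
tcp_pos: [0.4969, -0.22, 0.1894]
orientation: [-0.001, 0.977, -0.212, 0.008]
ft_force: [-0.8, -0.7, -1.0]
grip_width: 0.0135
```

```bash
python3 -c "
from h import *
goal([.4836,-.2096,.0735])"
```

```text
shift [-0.87 -0.11 -0.  ] hook [ 0.491  -0.2142  0.0736] hx yaw -24.4 hz [ 0.031 -0.043  0.999] toolz [ 0.017 -0.001 -1.   ] F [-0.8 -0.7 -1. ] q6 1.36
```

>>> {"method": "apply_moves", "body": {"motion": [[[-1,-0.15,0,0,0],[-1,-0.15,0,0,0],[-1,-0.15,0,0,0],[-1,-0.15,0,0,0],[-1,-0.15,0,0,0],[-1,-0.15,0,0,0],[-1,-0.15,0,0,0],[-1,0,0,0,0]]]}}

```text
clock: 25.85
tcp_pos: [0.4863, -0.2149, 0.1892]
orientation: [-0.002, 0.977, -0.212, 0.008]
ft_force: [1.3, 0.2, -1.4]
grip_width: 0.0136
```

```bash
python3 -c "
from h import *
goal([.4836,-.2096,.0735])
p=env.get_image('scene');q=env.get_image('top');w=wrist();T,H,s=hook()
u=proj(p,H[:3,3]);l,t=int(u[0])-50,int(u[1])-35
A=cv2.resize(p['color'][t:t+75,l:l+60],(384,480),interpolation=3)
u=wproj(w,[.5,-.217,.07]);print(u);l,t=max(0,int(u[0])-75),max(0,min(300,int(u[1])-60))
B=cv2.resize(w['color'][t:t+180,l:l+150],(400,480),interpolation=3)
cv2.imwrite('pics/un.png',np.hstack([A,B])[...,::-1])"
```

```text
shift [ 0.31 -0.07 -0.01] hook [ 0.4805 -0.2089  0.0734] hx yaw -24.4 hz [ 0.031 -0.043  0.999] toolz [ 0.017 -0.    -1.   ] F [ 1.3  0.2 -1.4] q6 1.35
[277.23478423 181.95941086]
```

View pics/un.png

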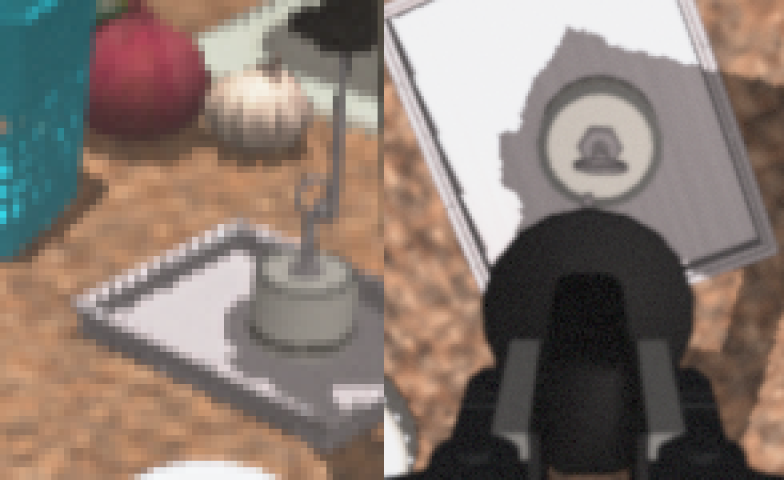

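The hook is out of the ring. In the wrist crop the toe tip is at (585,198) and the ring at (600,165). In both views the cartridge stands upright well inside the tray. Backing away and lifting.

>>> {"method": "apply_moves", "body": {"motion": [[[-1,-0.4,0,0,0],[-1,-0.5,0,0,0],[-1,-0.3,0,-0.8,0],[-1,0,0,-1.6,0],[-1,0,0,-2,0],[-1,0,0,-2,0],[-1,0,0,-2,0],[-1,0,0,-1.5,0]]]}}

```text
clock: 26.67
tcp_pos: [0.4701, -0.2078, 0.2915]
orientation: [-0.003, 0.977, -0.212, 0.005]
ft_force: [0.3, -0.6, -1.2]
grip_width: 0.0138
```

```bash
python3 -c "
from h import *
goal([.46,.0,.19])
goal([.474,.2567,.18])"
```

```text
shift [ -8.67 -18.18  -1.35] hook [ 0.4635 -0.2013  0.1758] hx yaw -24.4 hz [ 0.037 -0.048  0.998] toolz [ 0.011  0.004 -1.   ] F [ 0.3 -0.6 -1.2] q6 1.35
shift [-18.06 -42.11  -0.23] hook [ 0.4635 -0.2013  0.1758] hx yaw -24.4 hz [ 0.037 -0.048  0.998] toolz [ 0.011  0.004 -1.   ] F [ 0.3 -0.6 -1.2] q6 1.35
```

>>> {"method": "apply_moves", "body": {"motion": [[[-1,-0.5,-1.2,-0.2,0],[-1,-0.9,-2.1,-0.1,0],[-1,-1,-2.4,-0.1,0],[-1,-1,-2.4,-0.1,0],[-1,-1,-2.4,-0.1,0],[-1,-1,-2.4,-0.1,0],[-1,-1,-2.4,-0.1,0],[-1,-1,-2.4,-0.1,0]]]}}

```text
clock: 27.33
tcp_pos: [0.4729, -0.0071, 0.3036]
orientation: [-0.002, 0.976, -0.216, 0.007]
ft_force: [0.6, -0.0, -0.6]
grip_width: 0.0136
```

>>> {"method": "apply_moves", "body": {"motion": [[[-1,-1,-2.4,-0.1,0],[-1,-1,-2.4,-0.1,0],[-1,-1,-2.4,-0.1,0],[-1,-1,-2.4,-0.1,0],[-1,-1,-2.4,-0.1,0],[-1,-0.9,-2.2,0,0],[-1,-0.6,-1.4,0,0],[-1,0,0,0,0]]]}}

```text
clock: 28.0
tcp_pos: [0.4703, 0.1799, 0.3076]
orientation: [-0.003, 0.977, -0.212, 0.005]
ft_force: [0.2, -0.2, -1.1]
grip_width: 0.0142
```

```bash
python3 -c "
from h import *
goal([.474,.2567,.17])"
```

```text
shift [-2.   -6.81  2.23] hook [0.4637 0.1863 0.1919] hx yaw -24.4 hz [ 0.037 -0.048  0.998] toolz [ 0.01   0.004 -1.   ] F [ 0.2 -0.2 -1.1] q6 2.13
```

>>> {"method": "apply_moves", "body": {"motion": [[[-1,-0.4,-1.2,0,0],[-1,-0.6,-1.7,0.3,0],[-1,-0.6,-1.7,0.6,0],[-1,-0.5,-1.4,0.6,0],[-1,-0.3,-0.9,0.5,0],[-1,-0.1,-0.2,0,0],[-1,0,0,0,0],[-1,0,0,0,0]]]}}

```text
clock: 28.67
tcp_pos: [0.4725, 0.2568, 0.286]
orientation: [-0.002, 0.977, -0.212, 0.003]
ft_force: [0.5, -0.5, -1.3]
grip_width: 0.0138
```

```bash
cat > g2.py <<'E'
from h import *
T,H,s=hook();z=H[:3,2]
import sys
goal(np.array([.474,.2567,.115+float(sys.argv[1])])-.095*z)
E
python3 g2.py .05
```

```text
shift [ 0.44  0.03 10.01] hook [0.4655 0.263  0.1703] hx yaw -24.4 hz [ 0.041 -0.045  0.998] toolz [ 0.007  0.002 -1.   ] F [ 0.5 -0.5 -1.3] q6 2.28
```

>>> {"method": "apply_moves", "body": {"motion": [[[-1,0.3,0,0.6,0],[-1,0.1,0,1,0],[-1,0,0,1.3,0],[-1,0,0,1.4,0],[-1,0,0,1.4,0],[-1,0,0,1.4,0],[-1,0,0,1.2,0],[-1,0,0,0.6,0]]]}}

```text
clock: 29.33
tcp_pos: [0.4799, 0.2489, 0.1951]
orientation: [-0.003, 0.977, -0.215, 0.007]
ft_force: [-0.2, -0.3, -0.8]
grip_width: 0.0133
```

```bash
python3 g2.py .01
```

```text
shift [-0.58 -0.38  4.91] hook [0.4739 0.2551 0.0793] hx yaw -24.8 hz [ 0.033 -0.046  0.998] toolz [ 0.015  0.002 -1.   ] F [-0.2 -0.3 -0.8] q6 2.27
```

>>> {"method": "apply_moves", "body": {"motion": [[[-1,-0.3,-0.2,0,0],[-1,-0.3,-0.2,0.2,0],[-1,0,0,0.8,0],[-1,0,0,0.8,0],[-1,0,0,0.8,0],[-1,0,0,0.6,0],[-1,0,0,0.3,0],[-1,0,0,0,0]]]}}

```text
clock: 30.0
tcp_pos: [0.4771, 0.2544, 0.1572]
orientation: [-0.003, 0.976, -0.216, 0.008]
ft_force: [-0.8, -0.1, -0.9]
grip_width: 0.0139
```

```bash
python3 g2.py .003
```

```text
shift [-0.06 -0.01  1.83] hook [0.4713 0.2607 0.0414] hx yaw -24.9 hz [ 0.031 -0.046  0.998] toolz [ 0.016  0.002 -1.   ] F [-0.8 -0.1 -0.9] q6 2.28
```

Well centred. Descending slowly until it seats.

>>> {"method": "apply_moves", "body": {"motion": [[[-1,0,0,0.4,0],[-1,-0.05,0,0.4,0],[-1,0,0,0.4,0],[-1,0,0,0.3,0],[-1,0,0,0.2,0],[-1,0,0,0,0],[-1,0,0,0,0],[-1,0,0,0,0]]]}}

```text
clock: 30.67
tcp_pos: [0.4774, 0.2547, 0.1387]
orientation: [-0.003, 0.976, -0.216, 0.008]
ft_force: [-0.5, 0.1, -0.5]
grip_width: 0.0135
```

```bash
python3 g2.py 0
```

```text
shift [-0.05  0.01  0.28] hook [0.4716 0.261  0.0229] hx yaw -24.9 hz [ 0.03  -0.046  0.998] toolz [ 0.017  0.002 -1.   ] F [-0.5  0.1 -0.5] q6 2.28
```

>>> {"method": "apply_moves", "body": {"motion": [[[-1,0,0,0.08,0],[-1,0,0,0.08,0],[-1,0,0,0.08,0],[-1,0,0,0.05,0],[-1,0,0,0.05,0],[-1,0,0,0.05,0],[-1,0,0,0,0],[-1,0,0,0,0]]]}}

```text
clock: 31.33
tcp_pos: [0.4778, 0.255, 0.1365]
orientation: [-0.004, 0.976, -0.216, 0.009]
ft_force: [-0.6, -0.3, -0.1]
grip_width: 0.0135
```

```bash
python3 g2.py 0
```

```text
shift [-0.08  0.07  0.06] hook [0.4724 0.2614 0.0208] hx yaw -24.9 hz [ 0.027 -0.047  0.999] toolz [ 0.02   0.003 -1.   ] F [-0.6 -0.3 -0.1] q6 2.28
```

>>> {"method": "apply_moves", "body": {"motion": [[[-0.4,0,0,0,0],[-0.2,0,0,0,0],[0,0,0,0,0],[0.3,0,0,0,0],[0.6,0,0,0,0],[0.6,0,0,0,0],[0.6,0,0,0,0],[0.6,0,0,0,0]]]}}

```text
clock: 32.0
tcp_pos: [0.4782, 0.255, 0.1359]
orientation: [-0.004, 0.976, -0.216, 0.009]
ft_force: [0.2, -0.9, 0.6]
grip_width: 0.0681
```

>>> {"method": "apply_moves", "body": {"motion": [[[0.6,0,0,-0.5,0],[0.6,0,0,-1,0],[0.6,0,0,-1.5,0],[0.6,0,0,-2,0],[0.6,0,0,-2.5,0],[0.6,0,0,-2.5,0],[0.6,0,0,-2.5,0],[0.6,0,0,-2,0]]]}}

```text
clock: 32.67
tcp_pos: [0.473, 0.2539, 0.2851]
orientation: [-0.001, 0.976, -0.216, 0.005]
ft_force: [-0.4, 0.6, -1.1]
grip_width: 0.0684
```

```bash
python3 - <<'E'
from h import *
s=env.observe();print(s["tcp_pos"],s["grip_width"],s["ft_force"].round(1))
w=wrist();a=env.get_image("scene");b=env.get_image("top")
for n,p in(("scene",a),("top",b),("wrist",w)):
    for q in "hook hook_stand cartridge drip_tray housing_cap jar_small spice_b fresh_cartridge tin_small".split():
        print(n,q,[(np.round(d["box"],1).tolist(),round(d["score"],2)) for d in env.boxes_of(p,q)[:3]])
# dark guard disc + handle top from wrist picture
l,t=wproj(w,[.474,.2567,.119])-50;l=max(0,int(l));t=max(0,int(t))
g=cv2.cvtColor(w["color"],cv2.COLOR_RGB2HSV)[t:t+100,l:l+100]
m=((g[...,2]<90)&(g[...,1]<90)).astype(np.uint8)
n,lab,st,ce=cv2.connectedComponentsWithStats(m)
for i in range(1,n):
    if st[i,4]>150:
        o,d=wray(w,l+st[i,0]+st[i,2]/2-.5,t+st[i,1]+st[i,3]/2-.5);print(st[i],[(o+d*(z-o[2])/d[2]).round(4) for z in(.119,.179)])
E
```

```text
[0.47302918 0.25385071 0.28507749] 0.06842909440974809 [-0.4  0.6 -1.1]
scene hook [([232.5, 208.6, 259.2, 245.4], 0.89), ([257.2, 297.3, 308.7, 312.7], 0.55), ([255.3, 222.5, 272.6, 239.5], 0.53)]
scene hook_stand [([233.0, 239.2, 268.1, 286.3], 0.8)]
scene cartridge []
scene drip_tray [([329.7, 179.3, 393.9, 215.2], 0.88), ([234.9, 238.2, 267.8, 292.1], 0.29), ([232.0, 207.7, 254.9, 245.1], 0.23)]
scene housing_cap [([333.8, 214.8, 364.5, 238.4], 0.68)]
scene jar_small [([272.0, 158.3, 289.0, 189.3], 0.51), ([335.6, 216.8, 364.5, 240.2], 0.39)]
scene spice_b [([163.6, 210.3, 193.9, 256.5], 0.79)]
scene fresh_cartridge [([313.1, 228.6, 333.6, 255.0], 0.96)]
scene tin_small [([138.8, 237.1, 170.6, 280.4], 0.91)]
top hook [([232.5, 191.6, 268.9, 202.1], 0.61)]
top hook_stand [([211.1, 225.1, 220.4, 237.8], 0.56)]
top cartridge [([372.9, 217.2, 389.8, 239.0], 0.73), ([177.6, 138.8, 204.2, 165.1], 0.36)]
top drip_tray [([356.6, 196.7, 404.3, 254.1], 0.9)]
top housing_cap [([298.9, 241.9, 329.1, 269.9], 0.61)]
top jar_small [([324.3, 126.7, 351.2, 156.6], 0.78), ([148.6, 154.9, 168.8, 17
[... 310 characters left out ...]
.1, 298.6, 209.9], 0.81)]
wrist hook_stand [([253.1, 146.4, 301.1, 178.8], 0.68)]
wrist cartridge [([518.3, 35.5, 560.0, 64.7], 0.63)]
wrist drip_tray [([484.8, 3.8, 558.6, 99.5], 0.92), ([401.7, 129.8, 441.7, 166.6], 0.6)]
wrist housing_cap [([447.0, 96.1, 494.4, 154.7], 0.82), ([149.2, 22.8, 207.4, 70.5], 0.2)]
wrist jar_small [([374.0, 0.0, 475.3, 58.1], 0.24)]
wrist spice_b [([148.4, 23.1, 209.3, 69.3], 0.98)]
wrist fresh_cartridge [([401.8, 128.6, 441.2, 163.8], 0.78), ([254.9, 162.8, 301.8, 209.4], 0.28)]
wrist tin_small [([109.9, 77.5, 170.2, 118.3], 0.74), ([442.3, 98.3, 492.0, 153.7], 0.3)]
[  25   19   47   57 1943] [array([0.4783, 0.2573, 0.119 ]), array([0.4884, 0.2517, 0.179 ])]
```

```bash
python3 - <<'E'
from h import *
b=env.get_image("top");print(atz(b,381.3,228.1,.039).round(3))
w=wrist();o,d=wray(w,275.5,186);print((o+d*(.119-o[2])/d[2]).round(4))
print(env.finish_job())
E
```

```text
[ 0.488 -0.224  0.039]
[0.4748 0.2593 0.119 ]
the job is handed in; nothing more can be done
None
```

I drew the spent cartridge out with the large black hook, stood it in the drip tray, put the hook back in its stand and handed the job in at about 33 s. The hand-in gives no verdict, so the result rests on my own checks.

**Draw:** I felt the ring's top with a contact of about 5 N, which agreed with the height I had measured from the images. The highest pull I read was about 9 N, against the 15 N limit. The cartridge's underside got to about 0.16 m, clear of the 0.13 m mouth.

**Last checks:**
- **Cartridge:** it was upright and off the hook in the scene and wrist views. The final top view puts it at about (0.49, -0.22), 10–15 mm from the tray's centre.
- **Hook:** its outline in the scene picture matches the starting one to within about 1 pixel (roughly 2 mm). The guard is about 3 mm from where it stood at the start.
- **Gripper:** it is open and about 0.1 m above the handle.
- **Other objects:** the fresh cartridge, cap, jars and tin show the same detection boxes as at the start, give or take a few pixels.

**Disagreements:**
- The scene detector missed the cartridge at the end; the top and wrist detectors found it.
- A rough dark-area check put the guard about 4 mm off in x, probably thrown off by the gripper's shadow.
- The hook leaned about 3° in the grip just before release. I had used up my picture views, so I judged its final seating from detection boxes only.

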